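# Release a roller from the two-button feed rack

### The arm

A 6-joint arm with a two-finger parallel gripper is mounted at the origin on the work surface. World frame = base frame: x ahead of the robot, y to its left, z up, the work surface at z = 0. Lengths are in mm, angles in rad, forces in N, time in s.
With the tool pointing down it reaches from about 225 to 875 mm from the base axis. Payload 3.4 kg.
Tool frame: the origin (TCP) lies at the very end of the fingers, on their centre line; the grasp point (between the pads) lies 19 mm behind it (robot.grip_depth is the distance from the TCP to the grasp point, in mm); z points along the fingers, x is the direction in which the jaws open and shut, and the axes are right-handed (so a half turn about z gives the same grasp; the last joint's range is limited). The gripper opens to 85 mm and grips with 20 to 120 N. Pads are 22 mm wide; open, the fingers measure 114 mm over their backs; the gripper's body (76 mm by 85 mm) begins 54 mm behind the grasp point. The pads swing forward as they close: fully open they stand 13 mm farther back than shut.
Start: joints at [-1.381, 0.276, 1.505, -0, 1.361, -0.121], TCP at [175.846, -547.486, 231.328] pointing down, gripper open.
Joint ranges: [-2.89, 2.89], [-0.75, 2.08], [0.22, 2.7], [-1.18, 4.32], [0.11, 2.71], [-2.7, 2.7]. Speed limits (rad/s): [2.57, 2.57, 3.14, 3.14, 3.14, 3.14].

### API

Orientations are given as a unit quaternion [w, x, y, z].
In Python, from bench import robot gives the robot as it stands.
- The arm moves only by the shell command python3 -m inch 'ROWS' [OPENING]. ROWS is JSON, a list of rows, each an object with "delta_pos": the shift along the tool's x, y, z in mm, a list of three; "dr": the turn, a rotation vector about the tool's x, y, z in degrees, a list of three. A call has 1 to 20 rows; each row shifts and turns the pose as measured when the row begins, along the tool's axes as they then stand; what a row does not reach is not made up. A row lasts 1/10 s, in which the tool goes at most 50 mm and 8.59 degrees, less where a joint would pass 70% of its speed; a pose out of reach is approached as far as the arm can. A call is refused whole if a number of a shift passes 50 or a number of a turn 8.59, either way. A call with a gripper value outside its range is refused whole. OPENING is the opening, from -1 (shut) to 1 (fully open), set as the call begins (- or left out, the last holds). The fingers move at their own pace and stop on an object; the grip force is fixed at half the most. Time passes only in rows, so rows that do not move let the fingers close. It gives the time, the measured TCP pose, the force and the opening at its end, in the units of the state.
- robot.state(): the state, without advancing time (a new reading comes with each control period).
- robot.read_camera(name): name is "side" or "top"; returns (picture, depth): 384x512x3 uint8, red, green, blue; 384x512 float32, mm along the optical axis (not along the pixel's ray), 0 where there is no reading.
- robot.camera_info(name): a dict with "camera_matrix" (3x3 intrinsics, pixels), "cam_to_world" (4x4, takes a point from camera to world coordinates). Camera axes: x right, y down, z forward; pixel columns grow to the right and rows downward; lengths in mm; the calibration is good to about 2 mm. A picture is of the moment at which its call begins. camera_info takes no time and is no camera call.
- robot.finish_job(): hands the job in, once; it reports no verdict.
The state is a dict: "t": time; "joints": joint angles; "qd": joint speeds; "joint_torque": joint torques, N m; "ee_pos": TCP position; "tool_rot": TCP orientation; "wrist_force": force on the tool from outside, world axes, zero at the start; "ft_torque": the same for the moment, N m; "gripper_width": finger opening in mm.
Only numpy, scipy, OpenCV 4.12 (cv2) and the standard library are available. Lean on these libraries where they do the work, as an engineer would, in place of code of your own. Each camera call takes 0.05 s, during which the arm holds its last target. There are 200 camera calls.

### The job

The feed rack on the workshop bench holds a steel roller behind two stop bars, one for each green button. Press both buttons fully down together, one fingertip on each, and keep them down until the roller has rolled down the track and lies in the yellow catch tray; then let both buttons come back up and leave the gripper clear. Do not touch the roller, and leave the bearing ring, the end cap and the screwdriver where they lie.

Things in the scene. Friction and masses are not known exactly. Their poses are not given: they have to be found in the camera images.
- rack: feed rack fixed to the bench: blue-grey console 76 x 170 x 45 mm (its x, y, z) with two green buttons on top; a black track runs along the console's +x side. Origin at bench level midway between the buttons, z up. The buttons stand on its y axis at y = +32 and -32 mm (64 mm apart), each in a black round housing 47 mm wide, rim 55 mm above the bench.
- track_top (a point): upper end of the track's surface, on its centre line, 61 mm above the bench, at x = 78, y = 118 mm of the rack. The track is 65 mm wide and slopes down 10 degrees towards the rack's -y end, to 30 mm at y = -60 mm. Side walls rise 20 mm above it; the wall at its upper end is 95 mm high.
- tray (a point): centre of the floor of the open yellow-walled catch tray below the low end of the track, 14 mm above the bench, at x = 78, y = -97 mm of the rack. Inside 65 x 74 mm (x, y); walls 50 mm above the bench.
- button_left_top (a point): centre of the top face of the green button on the rack's +y side: a flat round cap 31 mm across, its top 67 mm above the bench when out, 12 mm above its black housing. It moves down with the button. This button lowers the red stop bar.
- button_right_top (a point): the same for the green button on the rack's -y side; it lowers the yellow stop bar just downhill of the red one.
- button_left (a joint): how far the +y button is pressed, m: 0 out, 0.008 fully down. Spring loaded: starts to move at about 1.5 N, fully down at about 5 N (10 N for both together); its stop bar, 6.5 mm proud of the track when out, goes down with it and is below the track only when the button is nearly fully down. It springs back out when let go.
- button_right (a joint): the same for the -y button.
- roller: loose steel roller, 30 mm across, 60 mm long, lying across the track behind the stop bars at about y = +62 mm of the rack; its origin turns with it as it rolls. It rolls down by itself, in about a second, when both bars are down. Not to be touched.
- roller_center (a point): centre of the roller; about 67 mm above the bench at the start, 29 mm when it lies in the tray (about x = 78, y = -75 to -119 mm of the rack).
- bearing_ring: loose steel ring lying flat on the bench off one end of the rack, 52 mm across, 28 mm hole, 16 mm high; origin at the centre of its underside. To be left alone.
- end_cap: loose round aluminium cap standing on the bench off the other end of the rack, 56 mm across, 34 mm high; origin at the centre of its underside. To be left alone.
- screwdriver: loose screwdriver with red handle lying on the bench on the rack's -x side, 190 mm long, about 30 mm high. To be left alone.

How it is judged:
By the outcome, as a careful person would: the job done as asked, in the order asked, and still so for the second after the job is handed in, with the robot touching nothing.
It also fails if it takes over 32 s, if anything falls off the work surface, if the arm or the gripper's body presses on something with over 40 N, if the wrist force passes 120 N, or if a joint passes its speed limit or range.

## Working session

There is one attempt and no reset: what is moved stays moved. The work goes in short steps, Python scripts to look and compute and a shell command to move; the robot and the scene stay as the last step left them, time stands still between calls to the robot, and variables do not carry over. Pictures are saved under pics/ and viewed, about 8 in all and at most 12, crops included, and the job is handed in when it is done.

```bash
mkdir -p pics; ls; python3 - <<'E'
from bench import robot
import cv2,numpy as np
for n in("top","side"):
    p,d=robot.read_camera(n); cv2.imwrite(f"pics/{n}0.png",p[:,:,::-1]); np.save(f"{n}0.npy",d)
    i=robot.camera_info(n); print(np.round(i["camera_matrix"],1).tolist(),np.round(i["cam_to_world"],3).tolist())
s=robot.state();print(s["t"],s["ee_pos"],s["tool_rot"],s["gripper_width"])
E
```

```text
pics
[[475.1, 0.0, 245.9], [0.0, 475.1, 191.5], [0.0, 0.0, 1.0]] [[-0.008, -0.99, 0.143, 393.629], [-1.0, 0.007, -0.007, 56.47], [0.006, -0.143, -0.99, 1156.477], [0.0, 0.0, 0.0, 1.0]]
[[431.2, 0.0, 255.2], [0.0, 431.2, 193.8], [0.0, 0.0, 1.0]] [[-0.789, -0.333, 0.516, 85.0], [-0.614, 0.459, -0.643, 625.525], [-0.022, -0.824, -0.566, 593.006], [0.0, 0.0, 0.0, 1.0]]
0.1 [ 175.76698576 -546.98869554  230.53814069] [-5.52654611e-04  8.08035120e-01 -5.89133758e-01 -5.95652896e-04] 85.70242754085756
```

View pics/top0.png

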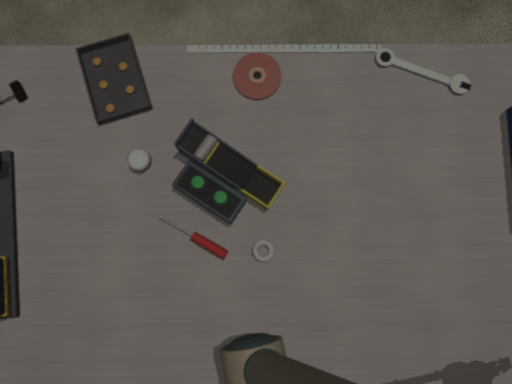

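View pics/side0.png

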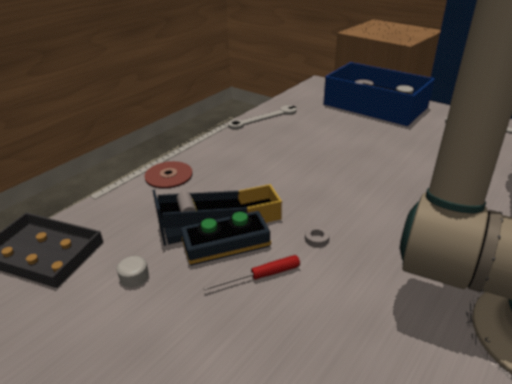

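The top view shows the buttons at about (198,182) and (221,197). The roller is at (206,147), the tray at (267,190), the cap at (139,160), the ring at (263,251) and the screwdriver near (195,237). The side view agrees. Next I'll locate the buttons by colour in both cameras.

```bash
cat > h.py <<'E'
from bench import robot
import cv2,numpy as np
from scipy.spatial.transform import Rotation as R
def world(n,u,v,z):  # ray meets plane z
    i=robot.camera_info(n);T=np.array(i["cam_to_world"]);K=np.array(i["camera_matrix"])
    r=T[:3,:3]@np.linalg.solve(K,[u,v,1]);o=T[:3,3];return o+r*(z-o[2])/r[2]
def buttons(n,p,z=67):
    h=cv2.cvtColor(p,cv2.COLOR_RGB2HSV)
    m=cv2.inRange(h,(45,120,50),(80,255,255))
    k,l,s,c=cv2.connectedComponentsWithStats(m)
    return [(s[j,4],c[j].round(1),s[j,:4],world(n,*c[j],z).round(1)) for j in range(1,k) if s[j,4]>20]
E
python3 - <<'E'
from h import *
for n in("top","side"):
    p=cv2.imread(f"pics/{n}0.png")[:,:,::-1].copy()
    d=np.load(f"{n}0.npy");i=robot.camera_info(n);T=np.array(i["cam_to_world"]);K=np.array(i["camera_matrix"])
    for b in buttons(n,p):
        u,v=b[1];z=np.median(d[int(v)-2:int(v)+3,int(u)-2:int(u)+3])
        print(n,*b,(T[:3,:3]@np.linalg.solve(K,[u,v,1])*z+T[:3,3]).round(1))
s=robot.state();r=R.from_quat(s["tool_rot"],scalar_first=True);print(r.as_matrix().round(3))
E
```

```text
top 120 [197.4 181.7] [191 176  13  12] [575.  160.9  67. ] [575.2 161.   65.3]
top 123 [219.9 196.7] [214 191  13  12] [539.5 108.6  67. ] [539.8 108.7  63.9]
side 161 [239.4 217.1] [232 211  16  13] [539.3 111.9  67. ] [537.9 113.5  68.6]
side 166 [208.4 223.8] [201 218  16  13] [574.9 164.5  67. ] [574.4 164.9  67.3]
[[ 0.306 -0.952 -0.   ]
 [-0.952 -0.306  0.002]
 [-0.002 -0.    -1.   ]]
```

```bash
python3 -m inch '[{"delta_pos":[-33,-36,0],"dr":[0,0,-8]},{"delta_pos":[-28,-40,0],"dr":[0,0,-8]},{"delta_pos":[-22,-43,0],"dr":[0,0,-8]},{"delta_pos":[-16,-46,0],"dr":[0,0,-8]},{"delta_pos":[-9,-48,0],"dr":[0,0,-8]},{"delta_pos":[-3,-49,0],"dr":[0,0,-8]},{"delta_pos":[4,-49,0],"dr":[0,0,-8]},{"delta_pos":[11,-48,0],"dr":[0,0,-8]}]' 0.18
cat >> h.py <<'E'
def togo(goal,yaw):
    s=robot.state();r=R.from_quat(s["tool_rot"],scalar_first=True);m=r.as_matrix()
    a=np.degrees(np.arctan2(m[1,0],m[0,0]))
    print("t",s["t"],"pos",s["ee_pos"].round(1),"yaw",a.round(2),"z",m[:,2].round(4),"w",round(s["gripper_width"],1),"F",np.round(s["wrist_force"],1))
    print("tool delta",(m.T@(np.array(goal)-s["ee_pos"])).round(1),"turn about tool z",round(-((yaw-a+180)%360-180),1))
E
python3 -c "
from h import *
togo([557.7,135.9,231],55.8)"
```

```text
t: 0.9
ee_pos: [361.4, -199.5, 226.5]
tool_rot: [-0.002, 0.998, -0.055, -0.001]
wrist_force: [0.4, 0.0, 0.0]
gripper_width: 50.5
t 0.9 pos [ 361.4 -199.5  226.5] yaw -6.36 z [-0.0016  0.0039 -1.    ] w 50.5 F [0.4 0.  0. ]
tool delta [ 157.9 -355.    -3.6] turn about tool z -62.2
```

```bash
python3 -m inch '[{"delta_pos":[20,-44,0],"dr":[0,0,-7.8]},{"delta_pos":[26,-41,0],"dr":[0,0,-7.8]},{"delta_pos":[31,-37,0],"dr":[0,0,-7.8]},{"delta_pos":[36,-33,0],"dr":[0,0,-7.8]},{"delta_pos":[40,-28,0],"dr":[0,0,-7.8]},{"delta_pos":[43,-22,0],"dr":[0,0,-7.8]},{"delta_pos":[46,-16,0],"dr":[0,0,-7.8]},{"delta_pos":[47,-10,0],"dr":[0,0,-7.8]},{"delta_pos":[0,0,0],"dr":[0,0,0]}]'
python3 -c "
from h import *
togo([557.7,135.9,120],55.8)
print(robot.state()['tool_rot'])"
```

```text
t: 1.8
ee_pos: [554.3, 157.5, 224.8]
tool_rot: [-0.002, 0.869, 0.494, 0.0]
wrist_force: [-0.6, -0.3, 0.2]
gripper_width: 50.2
t 1.8 pos [554.3 157.5 224.8] yaw 59.22 z [-0.0016  0.0045 -1.    ] w 50.2 F [-0.6 -0.3  0.2]
tool delta [-17.1  14.4 104.7] turn about tool z 3.4
[-2.34424013e-03  8.69397479e-01  4.94107636e-01  4.14028768e-04]
```

```bash
python3 -m inch '[{"delta_pos":[-9,7,20],"dr":[0,0,2]},{"delta_pos":[-8,7,35],"dr":[0,0,1.4]},{"delta_pos":[0,0,35],"dr":[0,0,0]},{"delta_pos":[0,0,18],"dr":[0,0,0]},{"delta_pos":[0,0,10],"dr":[0,0,0]},{"delta_pos":[0,0,0],"dr":[0,0,0]}]'
python3 - <<'E'
from h import *
togo([557.7,135.9,85],55.8)
ps=[]
for n,c in(("top",(150,120)),("side",(150,130))):
    p,d=robot.read_camera(n)
    for b in buttons(n,p): print(n,*b)
    ps.append(cv2.resize(p[c[1]:c[1]+150,c[0]:c[0]+133],None,fx=3,fy=4*.75,interpolation=2))
cv2.imwrite("pics/c1.png",np.hstack(ps)[:,:,::-1])
E
```

```text
t: 2.4
ee_pos: [555.4, 134.8, 101.5]
tool_rot: [-0.002, 0.884, 0.467, -0.002]
wrist_force: [0.0, -0.8, -0.8]
gripper_width: 50.6
t 2.4 pos [555.4 134.8 101.5] yaw 55.67 z [-0.0048  0.002  -1.    ] w 50.6 F [ 0.  -0.8 -0.8]
tool delta [ 2.2  1.4 16.5] turn about tool z -0.1
side 174 [239.4 217.3] [232 211  16  14] [538.7 112.5  67. ]
side 172 [208.1 224.1] [201 218  16  14] [574.6 165.5  67. ]
```

View pics/c1.png

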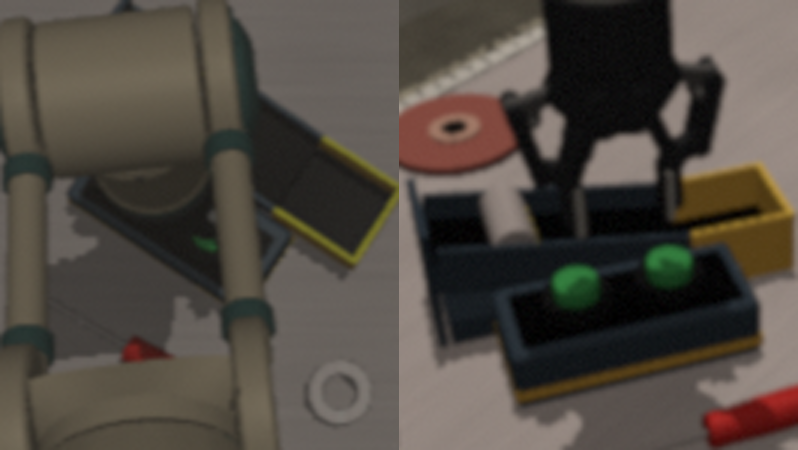

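The side crop shows both fingertips hanging above their buttons. The tips are at about (210,209) and (240,203) in full-image pixels. The top camera's view is blocked by the arm. I'll check those tips against projections.

```bash
python3 - <<'E'
from h import *
def proj(n,X):
    i=robot.camera_info(n);T=np.array(i["cam_to_world"]);K=np.array(i["camera_matrix"])
    x=K@(T[:3,:3].T@(np.array(X)-T[:3,3]));return (x[:2]/x[2]).round(1)
a=np.radians(55.7);d=np.array([np.cos(a),np.sin(a),0])
c=np.array([555.4,134.8,0])
for z in(101.5,107):
    for k in(-39,-32,-25,25,32,39): print(z,k,proj("side",c+k*d+[0,0,z]))
for X in([575.5,162,67],[540,109.8,67],[575,162,107],[540,109.8,107]):print(X,proj("side",X))
p,_=robot.read_camera("side")
cv2.imwrite("pics/c2.png",cv2.resize(p[180:240,180:270],None,fx=8,fy=8,interpolation=2)[:,:,::-1])
E
```

```text
101.5 -39 [244.  201.9]
101.5 -32 [240.5 202.6]
101.5 -25 [237.1 203.3]
101.5 25 [212.1 208.4]
101.5 32 [208.6 209.1]
101.5 39 [205.  209.8]
107 -39 [243.9 199.6]
107 -32 [240.4 200.3]
107 -25 [237. 201.]
107 25 [211.9 206.1]
107 32 [208.3 206.8]
107 39 [204.8 207.5]
[575.5, 162, 67] [209. 223.]
[540, 109.8, 67] [239.8 216.4]
[575, 162, 107] [207.5 206.7]
[540, 109.8, 107] [238.9 200.2]
```

View pics/c2.png

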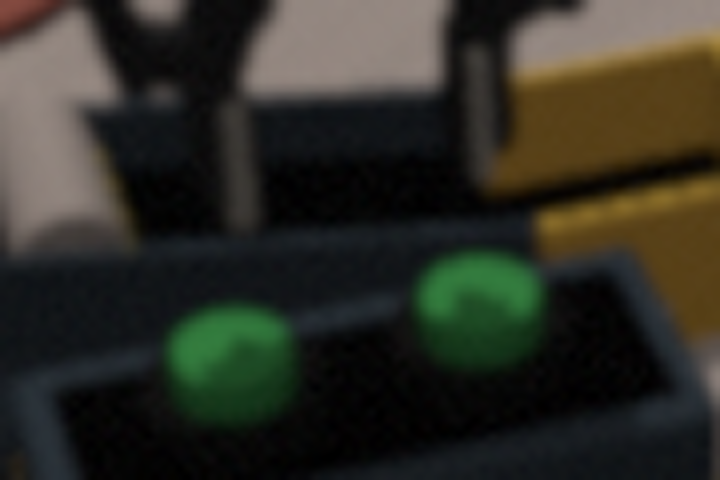

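Both tips line up with the button centres to within about 2 mm. I'll make the small correction and come down to just above the buttons.

```bash
python3 -m inch '[{"delta_pos":[2,1.5,10],"dr":[0,0,0]},{"delta_pos":[0,0,10],"dr":[0,0,0]},{"delta_pos":[0,0,5],"dr":[0,0,0]},{"delta_pos":[0,0,0],"dr":[0,0,0]}]'
python3 - <<'E'
from h import *
togo([557.7,135.9,60],55.8)
p,_=robot.read_camera("side")
cv2.imwrite("pics/c3.png",cv2.resize(p[180:240,180:270],None,fx=8,fy=8,interpolation=2)[:,:,::-1])
E
```

```text
t: 2.95
ee_pos: [562.7, 136.7, 80.3]
tool_rot: [0.0, 0.884, 0.467, 0.004]
wrist_force: [0.3, 0.1, -0.4]
gripper_width: 50.5
t 2.95 pos [562.7 136.7  80.3] yaw 55.7 z [ 0.0079  0.0037 -1.    ] w 50.5 F [ 0.3  0.1 -0.4]
tool delta [-3.6 -3.7 20.2] turn about tool z -0.1
```

View pics/c3.png

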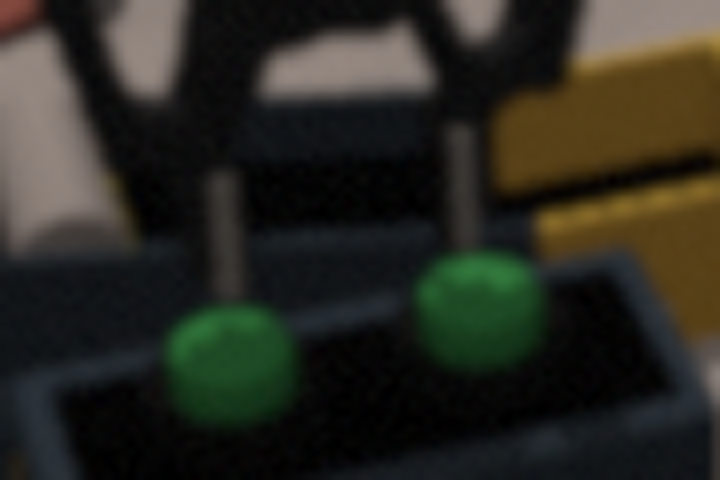

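The pictures put the tips slightly off to the far side. The measured pose agrees: 5 mm too far in x, with a slight tilt. I'll correct both.

```bash
python3 -m inch '[{"delta_pos":[-3.6,-3.7,0],"dr":[0.25,-0.43,0]},{"delta_pos":[0,0,0],"dr":[0,0,0]}]'
python3 -c "
from h import *
togo([557.7,135.9,60],55.8);robot.read_camera('side');togo([557.7,135.9,60],55.8);robot.read_camera('side');togo([557.7,135.9,60],55.8)"
```

```text
t: 3.2
ee_pos: [557.4, 135.9, 80.6]
tool_rot: [0.0, 0.884, 0.467, -0.0]
wrist_force: [0.1, 0.2, -0.1]
gripper_width: 50.4
t 3.2 pos [557.4 135.9  80.6] yaw 55.7 z [-3.e-04 -3.e-04 -1.e+00] w 50.4 F [ 0.1  0.2 -0.1]
tool delta [ 0.2  0.3 20.6] turn about tool z -0.1
t 3.25 pos [557.9 135.9  80.8] yaw 55.7 z [ 8.e-04 -2.e-04 -1.e+00] w 50.3 F [ 0.  -0.6  0.7]
tool delta [-0.1 -0.2 20.8] turn about tool z -0.1
t 3.3 pos [558.1 135.9  80.8] yaw 55.69 z [ 1.2e-03 -1.0e-04 -1.0e+00] w 50.1 F [ 0.5 -0.2 -0.4]
tool delta [-0.3 -0.4 20.8] turn about tool z -0.1
```

Centred and upright. Now the press, in small steps.

```bash
python3 -m inch '[{"delta_pos":[0,0,8],"dr":[0,0,0]},{"delta_pos":[0,0,5],"dr":[0,0,0]},{"delta_pos":[0,0,4],"dr":[0,0,0]},{"delta_pos":[0,0,3],"dr":[0,0,0]}]'
python3 -c "
from h import *
togo([557.7,135.9,56],55.8)"
```

```text
t: 3.7
ee_pos: [559.0, 136.0, 60.3]
tool_rot: [0.001, 0.884, 0.467, 0.002]
wrist_force: [-1.4, 0.4, 4.0]
gripper_width: 50.1
t 3.7 pos [559.  136.   60.3] yaw 55.7 z [ 3.5e-03  2.0e-04 -1.0e+00] w 50.1 F [-1.4  0.4  4. ]
tool delta [-0.8 -1.   4.3] turn about tool z -0.1
```

```bash
python3 -m inch '[{"delta_pos":[-0.8,-1,4],"dr":[0.1,-0.2,0]},{"delta_pos":[0,0,4],"dr":[0,0,0]},{"delta_pos":[0,0,3],"dr":[0,0,0]},{"delta_pos":[0,0,2],"dr":[0,0,0]}]'
python3 - <<'E'
from h import *
togo([557.7,135.9,53],55.8)
p,_=robot.read_camera("side")
cv2.imwrite("pics/c4.png",cv2.resize(p[170:245,165:290],None,fx=6,fy=6,interpolation=2)[:,:,::-1])
E
```

```text
t: 4.1
ee_pos: [559.0, 136.0, 55.9]
tool_rot: [0.002, 0.884, 0.467, 0.002]
wrist_force: [-3.2, -1.0, 8.0]
gripper_width: 50.4
t 4.1 pos [559.  136.   55.9] yaw 55.73 z [ 0.0048 -0.0018 -1.    ] w 50.4 F [-3.2 -1.   8. ]
tool delta [-0.8 -1.   2.9] turn about tool z -0.1
```

View pics/c4.png

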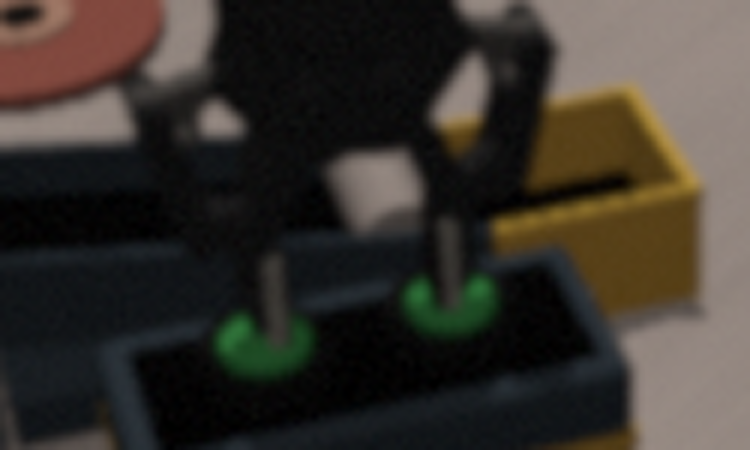

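Both buttons are down, and the roller is already rolling past, at about (225,200) in full-image pixels. I'll hold the buttons down.

```bash
python3 -m inch '[{"delta_pos":[-0.5,-0.5,3],"dr":[0,0,0]},{"delta_pos":[0,0,3],"dr":[0,0,0]},{"delta_pos":[0,0,3],"dr":[0,0,0]},{"delta_pos":[0,0,3],"dr":[0,0,0]},{"delta_pos":[0,0,3],"dr":[0,0,0]},{"delta_pos":[0,0,3],"dr":[0,0,0]},{"delta_pos":[0,0,3],"dr":[0,0,0]},{"delta_pos":[0,0,3],"dr":[0,0,0]},{"delta_pos":[0,0,3],"dr":[0,0,0]},{"delta_pos":[0,0,3],"dr":[0,0,0]},{"delta_pos":[0,0,3],"dr":[0,0,0]},{"delta_pos":[0,0,3],"dr":[0,0,0]}]'
python3 - <<'E'
from h import *
togo([557.7,135.9,53],55.8)
q,_=robot.read_camera("top")
p,_=robot.read_camera("side")
cv2.imwrite("pics/c5.png",np.hstack([cv2.resize(x,None,fx=4,fy=4,interpolation=2) for x in(p[155:255,190:290],q[120:220,200:300])])[:,:,::-1])
E
```

```text
t: 5.35
ee_pos: [559.1, 136.0, 55.9]
tool_rot: [0.006, 0.884, 0.468, 0.008]
wrist_force: [-5.5, 0.6, 21.0]
gripper_width: 50.5
t 5.35 pos [559.1 136.   55.9] yaw 55.79 z [ 0.0202 -0.0027 -0.9998] w 50.5 F [-5.5  0.6 21. ]
tool delta [-0.9 -1.2  2.9] turn about tool z -0.0
```

View pics/c5.png

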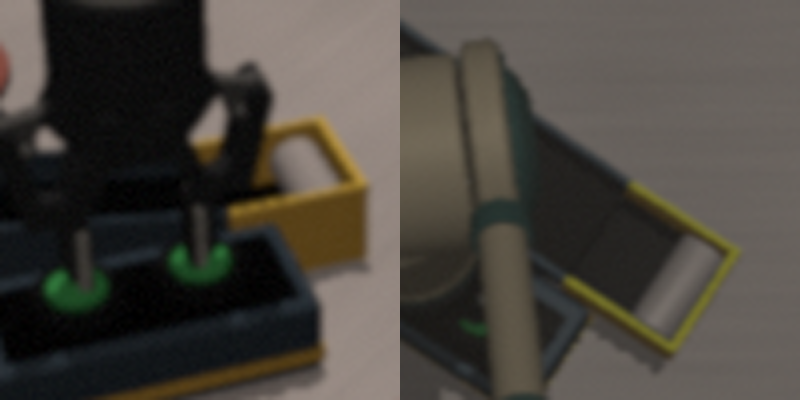

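The roller is in the tray, at about (269,193) in the top image and (266,196) in the side image. Both buttons are still held. Now I'll release straight up.

```bash
python3 -m inch '[{"delta_pos":[0,0,-5],"dr":[0,0,0]},{"delta_pos":[0,0,-8],"dr":[0,0,0]},{"delta_pos":[0,0,-15],"dr":[0,0,0]},{"delta_pos":[0,0,-30],"dr":[0,0,0]},{"delta_pos":[0,0,-40],"dr":[0,0,0]},{"delta_pos":[0,0,-40],"dr":[0,0,0]},{"delta_pos":[0,40,-20],"dr":[0,0,0]},{"delta_pos":[0,40,0],"dr":[0,0,0]},{"delta_pos":[0,40,0],"dr":[0,0,0]},{"delta_pos":[0,20,0],"dr":[0,0,0]},{"delta_pos":[0,0,0],"dr":[0,0,0]},{"delta_pos":[0,0,0],"dr":[0,0,0]}]'
python3 - <<'E'
from h import *
togo([557.7,135.9,53],55.8)
q,_=robot.read_camera("top")
p,_=robot.read_camera("side")
for n,x in(("top",q),("side",p)):
    for b in buttons(n,x): print(n,*b)
cv2.imwrite("pics/c6.png",np.hstack([cv2.resize(x,None,fx=2,fy=2,interpolation=2) for x in(p[120:320,110:350],q[100:300,130:290])])[:,:,::-1])
E
```

```text
t: 6.65
ee_pos: [673.3, 55.6, 221.6]
tool_rot: [0.005, 0.883, 0.469, 0.007]
wrist_force: [-0.9, 0.5, 0.6]
gripper_width: 50.5
t 6.65 pos [673.3  55.6 221.6] yaw 55.89 z [ 0.0171 -0.0029 -0.9999] w 50.5 F [-0.9  0.5  0.6]
tool delta [   0.4 -143.4  166.4] turn about tool z 0.1
side 148 [239.4 217.4] [232 212  16  12] [538.5 112.8  67. ]
side 144 [208.3 224.4] [201 219  15  12] [573.6 166.   67. ]
```

View pics/c6.png

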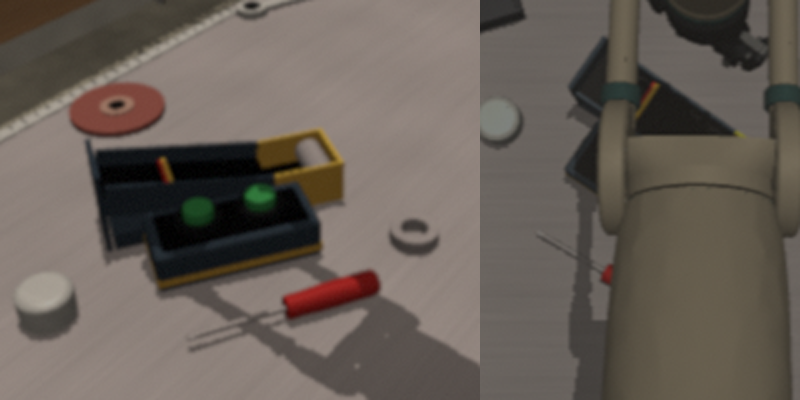

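The final view shows both buttons out, at about (208,224) and (239,217) in full-image pixels. Both stop bars are up again and the roller lies in the tray. The cap, ring and screwdriver haven't moved, and the gripper is well clear.

```bash
python3 -c "
from bench import robot
print(robot.finish_job())"
```

```text
the job is handed in; nothing more can be done
None
```

I pressed both green buttons together, one fingertip on each. They stayed down until the roller had rolled into the yellow tray, then I released them straight up. The gripper finished about 220 mm above the bench, past the far side of the rack. I handed the job in at about 6.8 s of the 32 s allowed.

**Last checks:**
- **Buttons and roller:** the side camera showed both buttons back out, the red and yellow bars up again, and the roller in the tray.
- **Other objects:** by eye, the bearing ring, end cap and screwdriver lay where they had been in the side view. I did not measure their positions.
- **Forces:** the highest wrist force I read was about 22 N while pressing, and it was near zero at the end.

**Deviations:**
- On the first correction above the buttons, the TCP overshot by about 5 mm. I re-centred it before touching anything.
- While holding the buttons down, the tool tilted about 1° and pushed sideways with about 5 N. Both buttons still looked fully down.
- In the last top picture the arm hid the buttons, tray and ring, so the final state there rests on the side camera alone. An earlier top picture, taken with the buttons still down, did show the roller in the tray.

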